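# Return a meal-box lid through the slot

## Task

Return the mint-green lid to the box with the slot in its top: slide the orange-gripped shutter fully open, push the lid edge-first down through the slot and its sprung flap until it drops inside, then slide the shutter fully shut. Leave the white lid in the rack and the cup, jar, tub and meal tray where they stand.

Things in the scene. Friction and masses are not known exactly. Their poses are not given: they have to be found in the camera images.
- returns_box: Fixed white returns box, 190 (x) x 160 (y) x 195 mm high, hollow, with its +x side clear; its origin is the centre of its underside, z up, turned up to 20 degrees. The slot is in its flat top, at x = -35 mm, y = 0. Two shutter rails stand 10 mm above the top at y = +-77.5 mm.
- slot (a point): Centre of the slot's mouth, level with the box's top (195 mm above the table); axes as the box's. The slot is 128 mm long (along y) and 12 mm wide (along x), with mint-green lips flared to about 22 mm wide at the top and straight from 12 to 36 mm below it.
- flap (a joint): Angle of the light black sprung flap that closes the slot from inside, 37 mm below the box's top: 0 = shut, 1.5 rad = hanging open. 45 mm long, hinged along the slot's +x edge, pushed down with 1 to 3 N. A lid let go at the mouth stands on it; pressed on until its top is about level with the box's top (falling point: lower edge some 45 to 75 mm down) it drops to the floor inside and the flap springs shut.
- shutter (a joint): Grey shutter plate, 50 (x) x 148 (y) x 4 mm, that slides along the box's +x just over its top (2 to 6 mm above it). 0 = fully shut (centred over the slot, end stop), 0.065 m = fully open (end stop; clear of the slot from 0.05). It resists with about 1.5 N and stays where it is left.
- shutter_grip (a point): Middle of the shutter's upright orange grip, which moves with the shutter: 14 mm thick along the box's x, 44 mm long along the box's y, its top 16 mm above this point, the shutter plate 18 mm below it.
- green_lid: Loose mint-green flat meal-box lid, about 0.1 kg, 8 mm thick (its x), 120 mm wide (its y), 100 mm high (its z) as it stands on edge in the rack; its origin is the centre of its lower edge. It is the same either way round.
- green_lid_mid (a point): The middle of the green lid, 50 mm above its lower edge.
- white_lid: Loose white lid of the same shape and size, origin and axes as the green one, in the other place of the rack, 80 mm away; leave it.
- rack: Fixed drainer rack: a grey base 190 (x) x 150 (y) x 10 mm, origin at the centre of its underside. The lids stand on the base, across x, in two places at x = -40 and +40 mm (either may hold the green one), each between two steel hoops with a gap of 11 mm; the hoops reach 53 mm above the table and run from y = -50 to +50 mm. A lid's top is 110 mm above the table.
- tea_cup: Tall cream drinks cup, 92 mm across, 172 mm high, origin at the centre of its base; leave it.
- jar: Amber jar with a wooden cap, 76 mm across, 70 mm high, origin at the centre of its base; leave it.
- meal_tray: Clear open food tray, 130 (x) x 170 (y) x 50 mm, origin at the centre of its base; leave it.
- tub: Mint-green round tub, 88 mm across, 50 mm high, origin at the centre of its base; leave it.
There are look-alikes about, which are no part of the job. What is shaped like the green_lid but blue or brown is not meant.

How it is judged:
On the way, in this order (a step that is already met when the one before it is completed fails the run):
1. the shutter is slid open, clear of the slot (value of joint shutter above 0.05 m), for 0.2 s.
2. the green lid has gone through the slot and lies wholly inside the box, with the shutter still open (x of green_lid_mid in the frame of returns_box between -0.092 and 0.092 m and y of green_lid_mid in the frame of returns_box between -0.078 and 0.078 m and z of green_lid_mid in the frame of returns_box between 0 and 0.105 m and value of joint shutter above 0.035 m), for 0.2 s.
At the end, for the whole second after the job is handed in: The green lid is at rest wholly inside the returns box, its middle under 105 mm above the table, below the flap; the shutter is shut to within 6 mm (x of green_lid_mid in the frame of returns_box between -0.092 and 0.092 m and y of green_lid_mid in the frame of returns_box between -0.078 and 0.078 m and z of green_lid_mid in the frame of returns_box between 0 and 0.105 m and value of joint shutter below 0.006 m and linear speed of green_lid below 0.02 m/s); the robot touches nothing.
It fails at once if the white lid is shifted by more than 20 mm (distance of white_lid from where it was at the start of the episode above 0.02 m).
It fails at once if the cup, jar, tub or meal tray is shifted by more than 30 mm (distance of any of tea_cup, jar, tub, meal_tray from where it was at the start of the episode above 0.03 m).
It also fails if it takes over 64 s, if anything falls off the work surface, if the arm or the gripper's body presses on something with over 40 N, if the wrist force passes 120 N, or if a joint passes its speed limit or range.

## Robot

A 7-joint arm with a two-finger parallel gripper is mounted at the origin on the work surface. World frame = base frame: x ahead of the robot, y to its left, z up, the work surface at z = 0. Lengths are in m, angles in rad, forces in N, time in s.
With the tool pointing down it reaches from about 0.425 to 0.925 m from the base axis. Payload 6.8 kg.
Tool frame: the origin (TCP) lies on the mounting face of the last link; the fingertips stand 173 mm ahead of it and the grasp point (between the pads) lies 155 mm ahead of it; z points along the fingers, y is the line along which they close (so a half turn about z gives the same grasp; the last joint's range is limited). The gripper opens to 85 mm and grips with 20 to 120 N. Pads are 22 mm wide; open, the fingers measure 114 mm over their backs; the gripper's body (76 mm by 85 mm) begins 54 mm behind the grasp point. The pads swing forward as they close: fully open they stand 13 mm farther back than shut.
Start: joints at [-1.257, 0.477, 0.022, 1.555, -0.011, 1.109, -0.083], TCP at [0.276, 0.616, 0.405] pointing down, gripper open.
Joint ranges: [-2.96, 2.96], [-0.34, 2.1], [-1.41, 1.46], [0.24, 2.44], [-1.37, 4.51], [0.17, 1.92], [-2.96, 2.96]. Speed limits (rad/s): [2.39, 2.39, 3.14, 3.14, 3.14, 3.14, 3.14].

## Interface

Orientations are given as a rotation vector (axis times angle).
In Python, from bench import r gives the robot as it stands.
- The arm moves only by the tool carry_out, never from a script. Its argument "moves" is a list of rows, each a list of 5 numbers: the shift along the tool's x, y, z in m, then the turn about the tool's z in rad, then the finger opening in m, from 0 to 0.0854. In form: [[dx, dy, dz, roll, claw], ...]. A call has exactly 8 rows; each row is the pose to reach, as a shift and turn from the pose commanded when the call began, along the tool's axes at that moment; what a row does not reach only later rows make up. A row lasts 1/10 s, in which the tool goes at most 50 mm and 8.59 degrees, less where a joint would pass 70% of its speed; a pose out of reach is approached as far as the arm can. A call with a gripper value outside its range is refused whole. The fingers move at their own pace and stop on an object; "force" is the grip in N (left out, the last holds). Time passes only in rows, so rows that repeat a pose let the fingers close, or fill a call up. It gives the time, the measured TCP pose, the force, the opening and the grip force at its end, in the units of the state.
- r.get_obs(): the state, without advancing time (a new reading comes with each control period).
- r.grab_frame(name): name is "side" or "top"; returns the picture (384x512x3 uint8, red, green, blue); there is no depth.
- r.calibration(name): a dict with "fx", "fy", "cx", "cy" (pixels), "rvec" (rotation vector, rad) and "tvec" (3), from world to camera coordinates, as OpenCV has them. Camera axes: x right, y down, z forward; pixel columns grow to the right and rows downward; lengths in m; the calibration is good to about 2 mm. A picture is of the moment at which its call begins. calibration takes no time and is no camera call.
- r.hand_in(): hands the job in; it is judged then, once.
The state is a dict: "clock": time; "joints": joint angles; "qvel": joint speeds; "tau": joint torques, N m; "tcp_pos": TCP position; "orientation": TCP orientation; "contact_force": force on the tool from outside, world axes, zero at the start; "moment": the same for the moment, N m; "grip_width": finger opening in m; "gripper_force": force on a finger pad.
Only numpy, scipy, OpenCV 4.12 (cv2) and the standard library are available. Lean on these libraries where they do the work, as an engineer would, in place of code of your own. Each camera call takes 0.05 s, during which the arm holds its last target. There are 200 camera calls.

## Working session

There is one attempt and no reset: what is moved stays moved. The work goes in short steps, Python scripts to look and compute and a tool call to move; the robot and the scene stay as the last step left them, time stands still between calls to the robot, and variables do not carry over. Pictures are saved under pics/ and viewed, at most 10 in all, crops included, and the job is handed in when it is done.

Besides the shell and the picture viewer there is one more tool, called after "Call:" as name([rows], argument=value, ...), one row to a line, values as JSON. carry_out: Moves the arm, as the interface text tells. Its arguments: {"type":"object","properties":{"moves":{"type":"array","items":{"type":"array","items":{"type":"number"}}},"force":{"type":"number"}},"required":["moves"]}

```bash
mkdir -p pics; ls; cat > h.py <<'E'
import numpy as np, cv2
from bench import r
def cam(n):
    c=r.calibration(n);K=np.array([[c['fx'],0,c['cx']],[0,c['fy'],c['cy']],[0,0,1]]);R=cv2.Rodrigues(np.array(c['rvec'],float))[0];return K,R,np.array(c['tvec'],float).ravel()
def ray(n,uv,z):
    K,R,t=cam(n);d=R.T@np.linalg.inv(K)@np.array([uv[0],uv[1],1.]);o=-R.T@t;return o+d*(z-o[2])/d[2]
def proj(n,p):
    K,R,t=cam(n);q=K@(R@np.array(p,float)+t);return q[:2]/q[2]
def tri(a,b):
    A=[];B=[]
    for n,uv in(('side',a),('top',b)):
        K,R,t=cam(n);P=K@np.c_[R,t]
        for i in(0,1):
            row=uv[i]*P[2]-P[i];A.append(row[:3]);B.append(-row[3])
    return np.linalg.lstsq(np.array(A),np.array(B),rcond=None)[0]
def tool(p):
    """world grasp-point target -> shift in tool axes"""
    o=r.get_obs();R=cv2.Rodrigues(np.array(o['orientation'],float))[0]
    return R.T@(np.array(p)-(np.array(o['tcp_pos'])+R[:,2]*.155)),R
def blobs(n,im,lo,hi,amin=40):
    m=cv2.inRange(cv2.cvtColor(im,cv2.COLOR_RGB2HSV),lo,hi)
    for c in cv2.findContours(m,cv2.RETR_EXTERNAL,cv2.CHAIN_APPROX_SIMPLE)[0]:
        if cv2.contourArea(c)>amin: yield c
def save(n,f,s=1,box=None):
    im=r.grab_frame(n);q=im if box is None else im[box[1]:box[3],box[0]:box[2]]
    cv2.imwrite(f,cv2.cvtColor(cv2.resize(q,None,fx=s,fy=s,interpolation=cv2.INTER_CUBIC),cv2.COLOR_RGB2BGR));return im
E
python3 - <<'E'
from h import *
for n in('side','top'):
    save(n,f'pics/{n}0.png',1.5)
    K,R,t=cam(n);print(n,-R.T@t,R[2])
print(r.get_obs())
E
```

```text
pics
side [-0.23862412 -0.99319241  1.15529742] [ 0.50737762  0.60823037 -0.61042917]
top [0.34317646 0.00834235 1.51630722] [ 0.174008   -0.00696634 -0.9847196 ]
{'clock': 0.1, 'joints': array([-1.25712198,  0.47773193,  0.02237948,  1.55633445, -0.01153163,
        1.1093166 , -0.08312302]), 'qvel': array([-0.00148602, -0.0016849 ,  0.00159327, -0.0024676 ,  0.00192703,
        0.0006467 ,  0.0004384 ]), 'tau': array([ 5.84346300e-03, -5.97763002e+01,  1.61450800e+00, -2.81957245e+01,
        1.28842590e-02,  4.98247478e-03, -1.40730981e-05]), 'tcp_pos': array([0.27623658, 0.61562096, 0.40382135]), 'orientation': array([-6.57647588e-01, -3.07174082e+00,  2.58299787e-03]), 'contact_force': array([-0.45504772,  0.41443902, -0.22097572]), 'moment': array([-0.0161341 , -0.00764204, -0.00878161]), 'gripper_force': 0.0, 'grip_width': 0.08576726494997508}
```

View pics/top0.png

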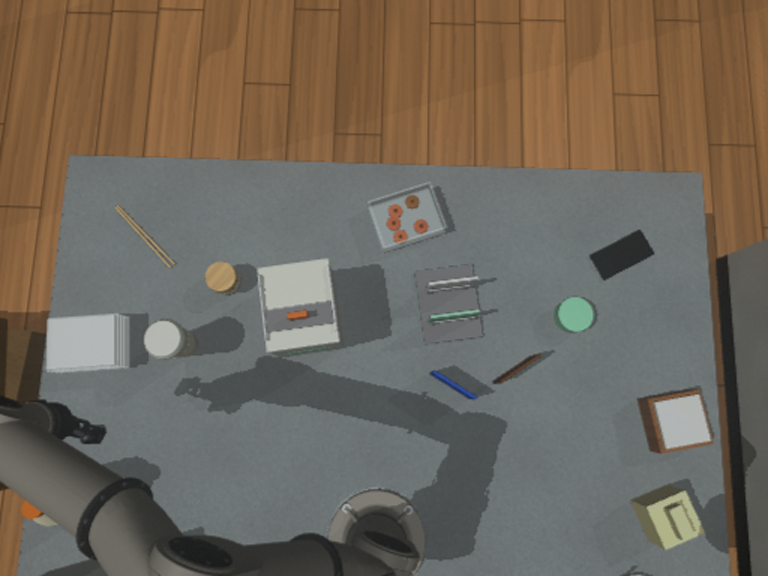

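View pics/side0.png

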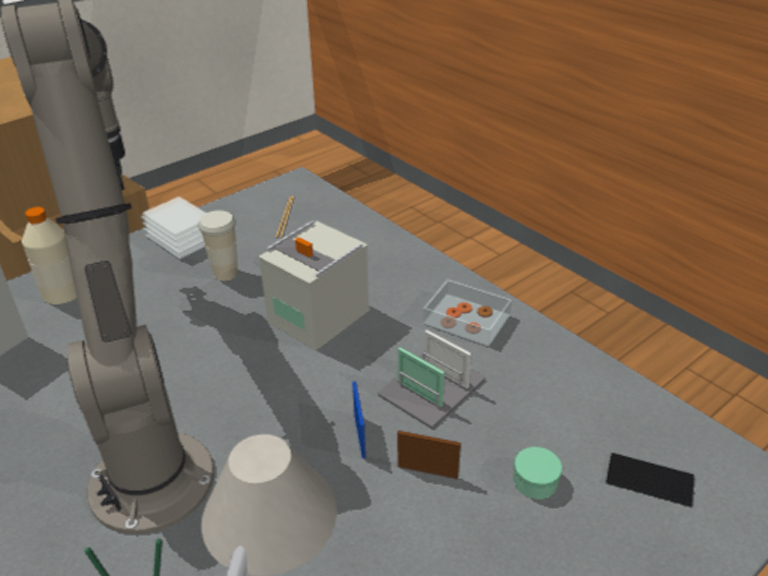

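The top view (1.5x) shows the box at (300,305) with its orange grip at (297,315), and the rack at (450,303). The green lid is at (455,315), on the near side, with the white lid at (455,284). The blue and brown look-alikes lie nearer the robot.

```bash
python3 - <<'E'
from h import *
T=r.grab_frame('top');S=r.grab_frame('side')
OR=((5,170,140),(16,255,255));GR=((65,60,60),(90,255,255))
for n,im in(('top',T),('side',S)):
    for nm,(lo,hi) in(('or',OR),('gr',GR)):
        for c in blobs(n,im,lo,hi,15):
            rc=cv2.minAreaRect(c);print(n,nm,np.round(rc[0],1),np.round(rc[1],1),round(rc[2]),cv2.contourArea(c))
            if n=='top':
                z=.229 if nm=='or' else .11
                print('   ',[ray(n,p,z)[:2].round(4).tolist() for p in cv2.boxPoints(rc)])
crop=cv2.hconcat([cv2.resize(T[165:245,165:235],None,fx=5,fy=5,interpolation=cv2.INTER_CUBIC),cv2.resize(T[165:245,270:340],None,fx=5,fy=5,interpolation=cv2.INTER_CUBIC)])
cv2.imwrite('pics/c1.png',crop[:,:,::-1])
E
```

```text
top or [ 19.1 340.6] [12.8  8. ] 37 77.0
    [[0.0931, 0.7354], [0.1121, 0.7232], [0.0904, 0.6892], [0.0715, 0.7015]]
top or [197.6 209.6] [ 2.7 11.2] 82 20.5
    [[0.5111, 0.2058], [0.5173, 0.1701], [0.5086, 0.1685], [0.5025, 0.2041]]
top gr [301.9 209.9] [ 3.8 32.5] 82 54.5
    [[0.5306, -0.1089], [0.5501, -0.2238], [0.5366, -0.2257], [0.5171, -0.111]]
top gr [382.5 209. ] [22. 25.] 90 434.0
    [[0.5832, -0.412], [0.5856, -0.5021], [0.5062, -0.4992], [0.5039, -0.41]]
side or [302.3 207. ] [8.2 5.4] 18 27.0
side or [202.2 161.1] [10.3  2.7] 27 18.5
side or [ 23. 141.] [ 6. 12.] 90 50.5
side gr [ 63.4 374.4] [21.6  3.6] 56 48.0
side gr [104.6 371. ] [ 3.5 24.2] 4 59.0
side gr [358.5 315. ] [34. 31.] 90 838.5
side gr [278.7 259. ] [27.6  4.8] 31 99.0
side gr [282.2 248.5] [46.2 17.9] 42 410.5
side gr [191.5 208.1] [26.4  8.3] 30 154.0
```

View pics/c1.png

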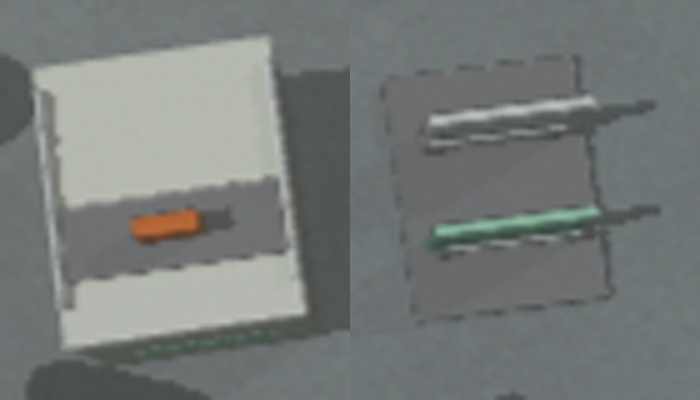

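The crop shows the box top's four corners and the rack base's corners clearly; both are turned by about 8°. I will fit their poses from these.

```bash
cat >> h.py <<'E'
def fit(w,l,pts):
    """2D rigid fit: w world pts, l local pts -> centre, angle, residual"""
    w=np.array(w);l=np.array(l);lc=l-l.mean(0);wc=w-w.mean(0)
    a=np.arctan2((lc[:,0]*wc[:,1]-lc[:,1]*wc[:,0]).sum(),(lc*wc).sum());R=np.array([[np.cos(a),-np.sin(a)],[np.sin(a),np.cos(a)]])
    c=w.mean(0)-R@l.mean(0);return c,a,R,(w-c-l@R.T)
E
python3 - <<'E'
from h import *
def go(nm,px,ox,z,hx,hy):
    w=[ray('top',(ox+(p[0])/5-.4,165+p[1]/5-.4),z)[:2] for p in px]
    # TL=+x+y TR=+x-y BR=-x-y BL=-x+y
    c,a,R,e=fit(w,[(hx,hy),(hx,-hy),(-hx,-hy),(-hx,hy)],0);print(nm,c.round(4),'deg',np.degrees(a).round(2),'res',(e*1000).round(1).tolist());return c,a,R
c,a,R=go('box',[(32,70),(268,38),(306,315),(64,348)],165,.195,.095,.08)
print('slot',c+R@[-.035,0],'x axis',R[:,0])
for n in('top','side'):
    print(n,'grip proj',proj(n,[*(c+R@[-.035,0]),.219+.0]))
c,a,R=go('rack',[(32,82),(227,57),(260,297),(65,322)],270,.01,.095,.075)
print('green',c+R@[-.04,0])
w=[ray('top',(270+p[0]/5-.4,165+p[1]/5-.4),.11)[:2] for p in[(82,232),(250,209)]];print('lid top ends',w,np.mean(w,0),np.degrees(np.arctan2(*(np.array([-1,1])*(w[0]-w[1])))))
for n in('top','side'):
    for y in(.06,-.06):print(n,proj(n,[*(c+R@[-.04,y]),.11]))
o=r.get_obs();print(cv2.Rodrigues(o['orientation'])[0].round(3))
E
```

```text
box [0.5371 0.1912] deg 9.7 res [[0.1, 0.8], [-0.3, -0.0], [-0.4, -0.9], [0.6, 0.2]]
slot [0.50258114 0.18534368] x axis [0.98570545 0.16847781]
top grip proj [198.42337013 212.18109848]
side grip proj [200.16804203 165.12409914]
rack [ 0.5766 -0.168 ] deg 8.4 res [[-2.3, 0.6], [-0.4, -2.0], [1.8, 0.9], [0.9, 0.4]]
green [ 0.53699385 -0.17380403]
lid top ends [array([ 0.52833138, -0.11082236]), array([ 0.54802024, -0.23070955])] [ 0.53817581 -0.17076595] 9.326330783213734
top [287.01703681 211.05633964]
top [320.28720534 207.04379525]
side [264.92695072 231.16895214]
side [295.23784747 248.45040555]
[[-0.912  0.409 -0.   ]
 [ 0.409  0.912 -0.001]
 [-0.    -0.001 -1.   ]]
```

```bash
cat >> h.py <<'E'
def plan(p,yaw):
    """print shift+roll to bring the grasp point to p with tool y at yaw deg (world)"""
    d,R=tool(p);cur=np.degrees(np.arctan2(R[1,1],R[0,1]));roll=-np.radians((yaw-cur+90)%180-90)
    o=r.get_obs();print('d',d.round(4),'roll',round(roll,4),'yaw',cur.round(2),'tilt',R[:,2].round(4),'t',round(o['clock'],2),'F',o['contact_force'].round(1),'grasp',(o['tcp_pos']+R[:,2]*.155).round(4))
E
python3 - <<'E'
from h import *
plan([.510,.187,.275],9.7)
print(tri((202.2,161.1),(197.6,209.6)))
E
```

```text
d [-0.3888 -0.2953 -0.0256] roll 0.9797 yaw 65.83 tilt [-4.e-04 -1.e-03 -1.e+00] t 0.2 F [-0.1 -0.5 -0.2] grasp [0.2762 0.6155 0.2491]
[0.51103999 0.18589948 0.23095885]
```

Call:
carry_out([
  [-0.03, -0.02, -0.026, 0.14, 0.0854],
  [-0.08, -0.055, -0.026, 0.28, 0.0854],
  [-0.12, -0.09, -0.026, 0.42, 0.0854],
  [-0.16, -0.12, -0.026, 0.56, 0.0854],
  [-0.2, -0.15, -0.026, 0.7, 0.0854],
  [-0.24, -0.18, -0.026, 0.84, 0.0854],
  [-0.28, -0.212, -0.026, 0.98, 0.0854],
  [-0.32, -0.243, -0.026, 0.98, 0.0854],
], force=40)

```text
clock: 1.0
tcp_pos: [0.4618, 0.2753, 0.4308]
orientation: [-2.031, -2.397, -0.001]
contact_force: [0.7, 1.6, 0.4]
grip_width: 0.0856
gripper_force: 0.0
```

Call:
carry_out([
  [-0.04, 0.02, 0, 0, 0.06],
  [-0.08, 0.04, 0, 0, 0.06],
  [-0.08, 0.04, 0, 0, 0.06],
  [-0.08, 0.04, 0, 0, 0.06],
  [-0.08, 0.04, 0, 0, 0.06],
  [-0.08, 0.04, 0, 0, 0.06],
  [-0.08, 0.04, 0, 0, 0.06],
  [-0.08, 0.04, 0, 0, 0.06],
])

```text
clock: 1.8
tcp_pos: [0.5138, 0.2059, 0.4306]
orientation: [-2.024, -2.402, 0.0]
contact_force: [-0.4, 0.4, 0.4]
grip_width: 0.0599
gripper_force: 0.0
```

```bash
python3 - <<'E'
from h import *
plan([.510,.187,.227],9.7)
E
```

```text
d [-0.0179 -0.0069  0.0486] roll 0.0012 yaw 9.77 tilt [-2.e-04  1.e-04 -1.e+00] t 1.8 F [-0.4  0.4  0.4] grasp [0.5138 0.2059 0.2756]
```

Call:
carry_out([
  [-0.018, -0.007, 0.0, 0, 0.06],
  [-0.018, -0.007, 0.02, 0, 0.06],
  [-0.018, -0.007, 0.04, 0, 0.06],
  [-0.018, -0.007, 0.048, 0, 0.06],
  [-0.018, -0.007, 0.048, 0, 0.06],
  [-0.018, -0.007, 0.048, 0, 0.03],
  [-0.018, -0.007, 0.048, 0, 0.0],
  [-0.018, -0.007, 0.048, 0, 0.0],
])

```text
clock: 2.6
tcp_pos: [0.5106, 0.1862, 0.3835]
orientation: [2.026, 2.401, 0.002]
contact_force: [0.7, 0.1, 0.6]
grip_width: 0.0166
gripper_force: 0.0
```

Call:
carry_out([
  [0, 0, 0, 0, 0],
  [0, 0, 0, 0, 0],
  [0, 0, 0, 0, 0],
  [0, 0, 0, 0, 0],
  [0, 0, 0, 0, 0],
  [0, 0, 0, 0, 0],
  [0, 0, 0, 0, 0],
  [0, 0, 0, 0, 0],
])

```text
clock: 3.4
tcp_pos: [0.5106, 0.1862, 0.3835]
orientation: [2.025, 2.401, 0.002]
contact_force: [-0.4, -0.9, 5.4]
grip_width: 0.0132
gripper_force: 40.7
```

```bash
python3 - <<'E'
from h import *
plan([.510,.187,.227],9.7);print(r.get_obs()['gripper_force'],r.get_obs()['grip_width'])
save('top','pics/t2.png',5,(160,150,240,250))
E
```

```text
d [ 0.0008 -0.0007  0.0015] roll -0.0001 yaw 9.7 tilt [ 1.1e-03  7.0e-04 -1.0e+00] t 3.4 F [-0.4 -0.9  5.4] grasp [0.5108 0.1863 0.2285]
40.69202184677124 0.013230532192227591
```

View pics/t2.png

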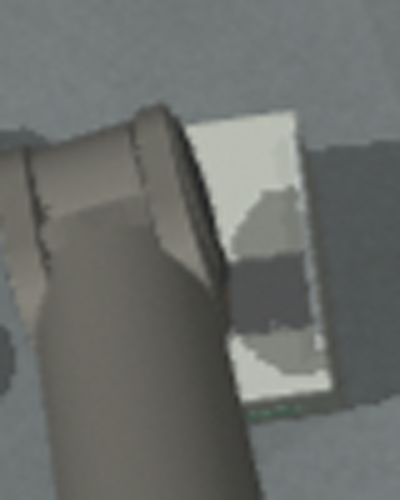

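The arm covers the grip in this view, but the opening of 13 mm at 40 N says it is held. Pulling open.

Call:
carry_out([
  [0, 0.007, 0, 0, 0],
  [0, 0.014, 0, 0, 0],
  [0, 0.021, 0, 0, 0],
  [0, 0.028, 0, 0, 0],
  [0, 0.035, 0, 0, 0],
  [0, 0.042, 0, 0, 0],
  [0, 0.049, 0, 0, 0],
  [0, 0.054, 0, 0, 0],
])

```text
clock: 4.25
tcp_pos: [0.5641, 0.1955, 0.3835]
orientation: [2.026, 2.401, 0.002]
contact_force: [-2.2, -0.3, 6.2]
grip_width: 0.0135
gripper_force: 40.8
```

Call:
carry_out([
  [0, 0.001, 0, 0, 0],
  [0, 0.002, 0, 0, 0],
  [0, 0.003, 0, 0, 0],
  [0, 0.004, 0, 0, 0],
  [0, 0.005, 0, 0, 0],
  [0, 0.006, 0, 0, 0],
  [0, 0.006, 0, 0, 0],
  [0, 0.006, 0, 0, 0],
])

```text
clock: 5.05
tcp_pos: [0.568, 0.1962, 0.3835]
orientation: [-2.023, -2.399, 0.005]
contact_force: [-11.7, -2.0, 13.3]
grip_width: 0.0133
gripper_force: 41.9
```

Call:
carry_out([
  [0, -0.002, 0, 0, 0.05],
  [0, -0.002, 0, 0, 0.05],
  [0, -0.002, 0, 0, 0.05],
  [0, -0.002, 0, 0, 0.05],
  [0, -0.002, -0.03, 0, 0.05],
  [0, -0.002, -0.06, 0, 0.05],
  [0, -0.002, -0.06, 0, 0.05],
  [0, -0.002, -0.06, 0, 0.05],
])

```text
clock: 5.85
tcp_pos: [0.5677, 0.1959, 0.4431]
orientation: [2.026, 2.401, 0.002]
contact_force: [0.0, -0.1, -0.6]
grip_width: 0.0497
gripper_force: 0.0
```

```bash
python3 - <<'E'
from h import *
plan([.538,-.172,.25],8.9)
E
```

```text
d [-0.3578 -0.0914  0.0378] roll 0.0136 yaw 9.68 tilt [ 1.3e-03  7.0e-04 -1.0e+00] t 5.85 F [ 0.  -0.1 -0.6] grasp [0.5679 0.196  0.2881]
```

Call:
carry_out([
  [-0.04, -0.01, 0, 0.014, 0.05],
  [-0.09, -0.022, 0, 0.014, 0.05],
  [-0.14, -0.035, 0, 0.014, 0.05],
  [-0.19, -0.048, 0, 0.014, 0.05],
  [-0.24, -0.061, 0, 0.014, 0.05],
  [-0.29, -0.074, 0.02, 0.014, 0.05],
  [-0.34, -0.087, 0.03, 0.014, 0.05],
  [-0.358, -0.091, 0.038, 0.014, 0.05],
])

```text
clock: 6.65
tcp_pos: [0.5364, -0.1759, 0.4033]
orientation: [-2.047, -2.382, 0.003]
contact_force: [0.6, 0.3, -0.1]
grip_width: 0.05
gripper_force: 0.0
```

Call:
carry_out([
  [0, 0, 0, 0, 0.05],
  [0, 0, 0, 0, 0.05],
  [0, 0, 0, 0, 0.05],
  [0, 0, 0, 0, 0.05],
  [0, 0, 0, 0, 0.05],
  [0, 0, 0, 0, 0.05],
  [0, 0, 0, 0, 0.05],
  [0, 0, 0, 0, 0.05],
])

```text
clock: 7.45
tcp_pos: [0.5381, -0.1721, 0.4048]
orientation: [2.042, 2.387, 0.0]
contact_force: [0.1, -0.2, -0.1]
grip_width: 0.0501
gripper_force: 0.0
```

```bash
python3 - <<'E'
from h import *
plan([.538,-.172,.1],8.9)
T=r.grab_frame('top');S=r.grab_frame('side')
f=lambda im,b,s:cv2.resize(im[b[1]:b[3],b[0]:b[2]],None,fx=s,fy=s,interpolation=cv2.INTER_CUBIC)
cv2.imwrite('pics/c3.png',cv2.hconcat([f(T,(160,165,240,245),5),f(S,(240,210,320,290),5)])[:,:,::-1])
E
```

```text
d [ 1.000e-04 -1.000e-04  1.498e-01] roll -0.0 yaw 8.9 tilt [ 2.e-04  0.e+00 -1.e+00] t 7.45 F [ 0.1 -0.2 -0.1] grasp [ 0.5381 -0.1721  0.2498]
```

View pics/c3.png

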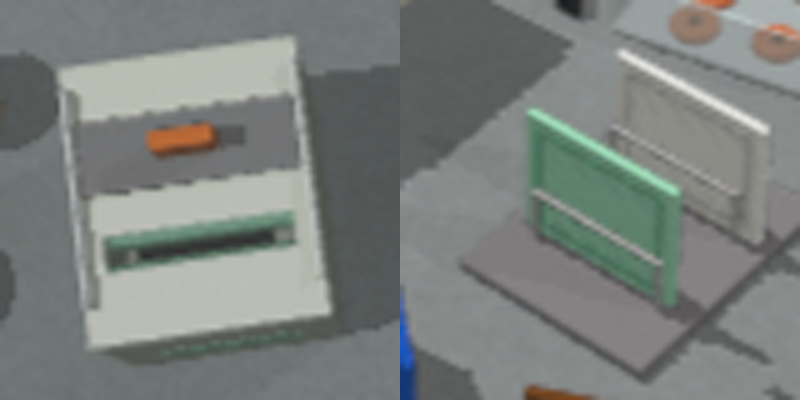

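The left half shows the slot open, with its mouth centred at about (199.7,212.7), and the shutter clear of it. The right half shows the green lid's top edge running from (265.6,232) to (296,247.5) in the side view.

```bash
python3 - <<'E'
from h import *
q=[ray('top',(160+a/5-.4,165+b/5-.4),.195)[:2] for a,b in[(104,238),(295,212),(296,242),(108,270)]]
print(np.round(q,4).tolist(),np.mean(q,0))
print('ends dir',np.degrees(np.arctan2(*(np.array([-1,1])*((q[0]+q[3])-(q[1]+q[2]))))),np.linalg.norm(q[0]-q[1]),np.linalg.norm(q[2]-q[3]))
s=[ray('side',(240+a/5-.4,210+b/5-.4),.11)[:2] for a,b in[(130,112),(279,189)]]
print(s,np.mean(s,0),np.linalg.norm(s[0]-s[1]))
E
```

```text
[[0.5039, 0.2486], [0.5247, 0.1221], [0.5046, 0.1206], [0.4826, 0.2447]] [0.5039375  0.18400959]
ends dir 9.6943152975938 0.12816249469344984 0.1259994764601036
[array([ 0.52724921, -0.11876771]), array([ 0.54929742, -0.23019709])] [ 0.53827332 -0.1744824 ] 0.11358974896070059
```

Call:
carry_out([
  [0, 0, 0.03, 0, 0.05],
  [0, 0, 0.07, 0, 0.05],
  [0, 0, 0.1, 0, 0.05],
  [0, 0, 0.12, 0, 0.05],
  [0, 0, 0.135, 0, 0.05],
  [0, 0, 0.148, 0, 0.05],
  [0, 0, 0.148, 0, 0.05],
  [0, 0, 0.148, 0, 0.03],
])

```text
clock: 8.35
tcp_pos: [0.5383, -0.1725, 0.2572]
orientation: [2.043, 2.386, 0.0]
contact_force: [-0.2, -0.0, 0.1]
grip_width: 0.0363
gripper_force: 0.0
```

Call:
carry_out([
  [0, 0, 0, 0, 0.02],
  [0, 0, 0, 0, 0.01],
  [0, 0, 0, 0, 0],
  [0, 0, 0, 0, 0],
  [0, 0, 0, 0, 0],
  [0, 0, 0, 0, 0],
  [0, 0, 0, 0, 0],
  [0, 0, 0, 0, 0],
])

```text
clock: 9.15
tcp_pos: [0.5385, -0.1724, 0.2576]
orientation: [2.042, 2.386, 0.002]
contact_force: [-0.5, 0.3, 7.0]
grip_width: 0.0078
gripper_force: 40.3
```

Call:
carry_out([
  [0, 0, -0.01, 0, 0],
  [0, 0, -0.03, 0, 0],
  [0, 0, -0.06, 0, 0],
  [0, 0, -0.1, 0, 0],
  [0, 0, -0.14, 0, 0],
  [0, 0, -0.18, 0, 0],
  [0, 0, -0.22, 0, 0],
  [0, 0, -0.237, 0, 0],
])

```text
clock: 9.95
tcp_pos: [0.538, -0.173, 0.4982]
orientation: [2.041, 2.383, 0.005]
contact_force: [-0.1, -0.7, -1.5]
grip_width: 0.0071
gripper_force: 39.3
```

```bash
python3 - <<'E'
from h import *
plan([.504,.184,.34],9.7);o=r.get_obs();print(o['grip_width'],o['gripper_force'])
E
```

```text
d [0.3582 0.0205 0.0028] roll -0.0149 yaw 8.84 tilt [ 5.6e-03 -5.0e-04 -1.0e+00] t 9.95 F [-0.1 -0.7 -1.5] grasp [ 0.5388 -0.1731  0.3432]
0.007147065976999506 39.33074355125427
```

Call:
carry_out([
  [0.02, 0.001, 0, -0.005, 0],
  [0.06, 0.004, 0, -0.015, 0],
  [0.11, 0.007, 0, -0.015, 0],
  [0.16, 0.01, 0, -0.015, 0],
  [0.21, 0.012, 0, -0.015, 0],
  [0.26, 0.015, 0, -0.015, 0],
  [0.31, 0.018, 0, -0.015, 0],
  [0.34, 0.0205, 0, -0.015, 0],
])

```text
clock: 10.75
tcp_pos: [0.5043, 0.1709, 0.494]
orientation: [-2.019, -2.406, -0.001]
contact_force: [0.6, 0.1, -0.3]
grip_width: 0.0072
gripper_force: 39.2
```

Call:
carry_out([
  [0.01, 0, 0, 0, 0],
  [0.018, 0, 0, 0, 0],
  [0.018, 0, 0, 0, 0],
  [0.018, 0, 0, 0, 0],
  [0.018, 0, 0, 0, 0],
  [0.018, 0, 0, 0, 0],
  [0.018, 0, 0, 0, 0],
  [0.018, 0, 0, 0, 0],
])

```text
clock: 11.55
tcp_pos: [0.5028, 0.1842, 0.4937]
orientation: [-2.026, -2.401, -0.0]
contact_force: [-0.1, -0.5, -1.0]
grip_width: 0.007
gripper_force: 39.2
```

```bash
python3 - <<'E'
from h import *
plan([.504,.184,.29],9.7);o=r.get_obs();print(o['grip_width'],o['gripper_force'])
T=r.grab_frame('top');S=r.grab_frame('side')
f=lambda im,b,s:cv2.resize(im[b[1]:b[3],b[0]:b[2]],None,fx=s,fy=s,interpolation=cv2.INTER_CUBIC)
cv2.imwrite('pics/c4.png',cv2.hconcat([f(T,(160,145,240,245),5),f(S,(160,90,240,190),5)])[:,:,::-1])
E
```

```text
d [-0.0004  0.0011  0.0487] roll 0.0001 yaw 9.71 tilt [-0.  0. -1.] t 11.55 F [-0.1 -0.5 -1. ] grasp [0.5028 0.1842 0.3387]
0.0069509079628311205 39.228715896606445
```

View pics/c4.png

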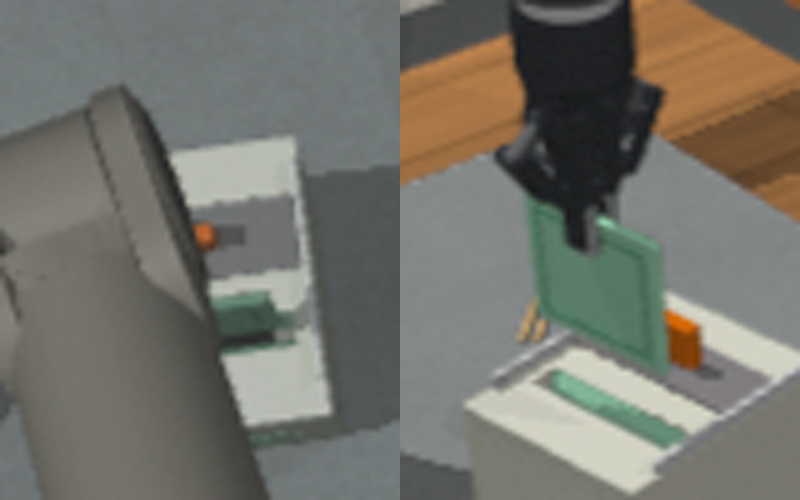

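The lid hangs square above the slot. In the side view its lower corners are at (545,322) and (665,372) in the crop. I will check its centring from them.

```bash
python3 - <<'E'
from h import *
s=[ray('side',(160+(a-400)/5-.4,90+b/5-.4),z)[:2] for a,b,z in[(544,320,.246),(666,373,.246),(530,202,.346),(663,242,.346)]]
a=np.radians(9.7);ay=np.array([-np.sin(a),np.cos(a)]);ax=np.array([np.cos(a),np.sin(a)])
for p in s: print((p-[.504,.184])@ax,(p-[.504,.184])@ay)
E
```

```text
-0.004037726139471874 0.05145133857480343
0.0017508624598354084 -0.056658659106338195
-0.014321568656133765 0.04001303301591094
0.003659834908090128 -0.06127141923714583
```

Call:
carry_out([
  [0, 0.001, 0.015, 0, 0],
  [0, 0.001, 0.03, 0, 0],
  [0, 0.001, 0.042, 0, 0],
  [0, 0.001, 0.048, 0, 0],
  [0, 0.001, 0.053, 0, 0],
  [0, 0.001, 0.058, 0, 0],
  [0, 0.001, 0.063, 0, 0],
  [0, 0.001, 0.063, 0, 0],
])

```text
clock: 12.45
tcp_pos: [0.5036, 0.1847, 0.4302]
orientation: [-2.025, -2.402, 0.001]
contact_force: [0.1, -0.0, -1.4]
grip_width: 0.0072
gripper_force: 39.2
```

Call:
carry_out([
  [0, 0, 0.003, 0, 0],
  [0, 0, 0.006, 0, 0],
  [0, 0, 0.009, 0, 0],
  [0, 0, 0.012, 0, 0],
  [0, 0, 0.014, 0, 0],
  [0, 0, 0.016, 0, 0],
  [0, 0, 0.016, 0, 0],
  [0, 0, 0.016, 0, 0],
])

```text
clock: 13.25
tcp_pos: [0.5038, 0.1847, 0.4147]
orientation: [-2.025, -2.402, -0.0]
contact_force: [0.5, -0.3, -1.0]
grip_width: 0.007
gripper_force: 39.2
```

Call:
carry_out([
  [0, 0, 0.005, 0, 0],
  [0, 0, 0.01, 0, 0],
  [0, 0, 0.015, 0, 0],
  [0, 0, 0.02, 0, 0],
  [0, 0, 0.025, 0, 0],
  [0, 0, 0.03, 0, 0],
  [0, 0, 0.035, 0, 0],
  [0, 0, 0.036, 0, 0],
])

```text
clock: 14.05
tcp_pos: [0.5035, 0.1846, 0.3778]
orientation: [-2.025, -2.402, 0.002]
contact_force: [-1.5, -0.1, -1.0]
grip_width: 0.0071
gripper_force: 39.3
```

Call:
carry_out([
  [0, 0, 0, 0, 0.025],
  [0, 0, 0, 0, 0.025],
  [0, 0, 0, 0, 0.025],
  [0, 0, 0, 0, 0.025],
  [0, 0, -0.02, 0, 0.025],
  [0, 0, -0.05, 0, 0.025],
  [0, 0, -0.05, 0, 0],
  [0, 0, -0.05, 0, 0],
])

```text
clock: 14.85
tcp_pos: [0.5039, 0.1847, 0.4293]
orientation: [2.025, 2.402, 0.003]
contact_force: [-0.7, 0.3, -0.6]
grip_width: 0.0
gripper_force: 0.0
```

```bash
python3 - <<'E'
from h import *
plan([.504,.184,.2],9.7);o=r.get_obs();print(o['grip_width'],o['gripper_force'])
save('side','pics/s5.png',5,(160,90,260,190))
E
```

```text
d [-0.0009 -0.0004  0.0743] roll 0.0007 yaw 9.74 tilt [ 0.0015  0.0011 -1.    ] t 14.85 F [-0.7  0.3 -0.6] grasp [0.5041 0.1849 0.2743]
4.077997635825302e-05 0.0
```

View pics/s5.png

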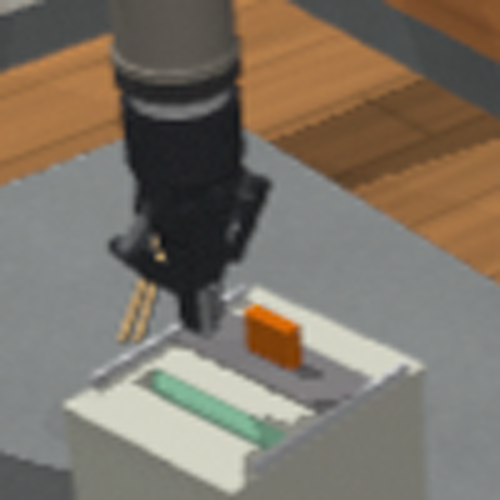

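The lid is out of sight below the slot. I will move aside to check from above that it has dropped.

Call:
carry_out([
  [-0.03, 0, -0.02, 0, 0],
  [-0.08, 0, -0.02, 0, 0],
  [-0.13, 0, -0.02, 0, 0.03],
  [-0.18, 0, -0.02, 0, 0.05],
  [-0.22, 0, -0.02, 0, 0.05],
  [-0.25, 0, -0.02, 0, 0.05],
  [-0.25, 0, -0.02, 0, 0.05],
  [-0.25, 0, -0.02, 0, 0.05],
])

```text
clock: 15.7
tcp_pos: [0.5458, -0.0621, 0.4476]
orientation: [-2.026, -2.399, 0.002]
contact_force: [-0.0, 0.2, 0.0]
grip_width: 0.0499
gripper_force: 0.0
```

```bash
python3 - <<'E'
from h import *
T=r.grab_frame('top');S=r.grab_frame('side')
f=lambda im,b,s:cv2.resize(im[b[1]:b[3],b[0]:b[2]],None,fx=s,fy=s,interpolation=cv2.INTER_CUBIC)
cv2.imwrite('pics/c6.png',cv2.hconcat([f(T,(160,165,240,245),5),f(S,(165,130,245,210),5)])[:,:,::-1])
OR=((5,170,140),(16,255,255))
t=[cv2.minAreaRect(c)[0] for c in blobs('top',T,*OR,15)];s=[cv2.minAreaRect(c)[0] for c in blobs('side',S,*OR,15)];print(t,s)
plan([.568,.1955,.275],9.7)
E
```

```text
[(20.5, 338.5), (195.5299835205078, 192.20999145507812)] [(303.0, 207.5), (213.68104553222656, 153.5775909423828), (23.0, 141.0)]
d [0.2482 0.0657 0.018 ] roll 0.0025 yaw 9.84 tilt [-1.4e-03  5.0e-04 -1.0e+00] t 15.8 F [ 0.9  0.5 -0.3] grasp [ 0.5457 -0.0603  0.2929]
```

View pics/c6.png

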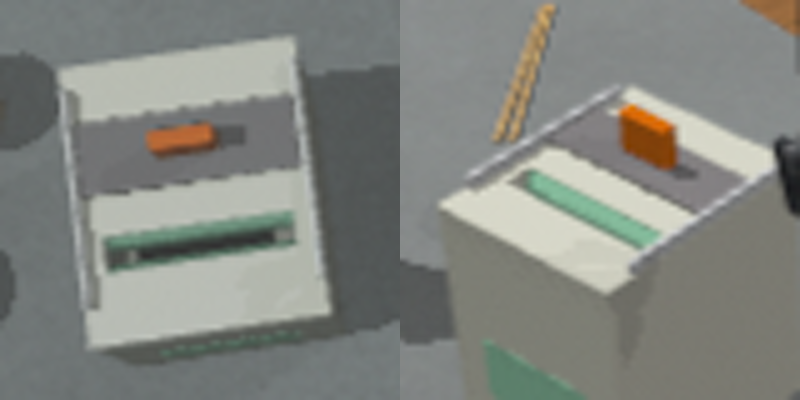

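The slot is empty and looks as it did before, so the lid has dropped inside. Now the shutter.

Call:
carry_out([
  [0.03, 0.01, 0, 0, 0.05],
  [0.08, 0.03, 0, 0, 0.05],
  [0.13, 0.045, 0, 0, 0.05],
  [0.18, 0.055, 0, 0, 0.05],
  [0.22, 0.065, 0.01, 0, 0.05],
  [0.25, 0.065, 0.018, 0, 0.05],
  [0.25, 0.065, 0.018, 0, 0.05],
  [0.25, 0.065, 0.018, 0, 0.05],
])

```text
clock: 16.6
tcp_pos: [0.567, 0.1977, 0.43]
orientation: [-2.02, -2.406, 0.002]
contact_force: [-0.2, -1.2, -0.2]
grip_width: 0.0503
gripper_force: 0.0
```

```bash
python3 - <<'E'
from h import *
plan([.568,.1955,.2285],9.7)
E
```

```text
d [-0.0023  0.0009  0.0465] roll 0.0047 yaw 9.97 tilt [-1.2e-03 -5.0e-04 -1.0e+00] t 16.6 F [-0.2 -1.2 -0.2] grasp [0.5668 0.1976 0.275 ]
```

Call:
carry_out([
  [0, 0.001, 0.02, 0, 0.05],
  [0, 0.001, 0.04, 0, 0.05],
  [0, 0.001, 0.046, 0, 0.05],
  [0, 0.001, 0.046, 0, 0.03],
  [0, 0.001, 0.046, 0, 0],
  [0, 0.001, 0.046, 0, 0],
  [0, 0.001, 0.046, 0, 0],
  [0, 0.001, 0.046, 0, 0],
])

```text
clock: 17.4
tcp_pos: [0.5678, 0.1952, 0.3859]
orientation: [-2.024, -2.4, 0.004]
contact_force: [-8.4, -2.8, 6.6]
grip_width: 0.013
gripper_force: 40.2
```

Call:
carry_out([
  [0, 0, 0, 0, 0],
  [0, 0, 0, 0, 0],
  [0, -0.008, 0, 0, 0],
  [0, -0.018, 0, 0, 0],
  [0, -0.028, 0, 0, 0],
  [0, -0.038, 0, 0, 0],
  [0, -0.048, 0, 0, 0],
  [0, -0.058, 0, 0, 0],
])

```text
clock: 18.2
tcp_pos: [0.5114, 0.1855, 0.3859]
orientation: [2.024, 2.4, 0.003]
contact_force: [2.6, -3.1, 6.4]
grip_width: 0.0133
gripper_force: 40.8
```

Call:
carry_out([
  [0, -0.001, 0, 0, 0],
  [0, -0.002, 0, 0, 0],
  [0, -0.003, 0, 0, 0],
  [0, -0.004, 0, 0, 0],
  [0, -0.005, 0, 0, 0],
  [0, -0.006, 0, 0, 0],
  [0, -0.007, 0, 0, 0],
  [0, -0.008, 0, 0, 0],
])

```text
clock: 19.0
tcp_pos: [0.5038, 0.1841, 0.3859]
orientation: [2.024, 2.4, 0.003]
contact_force: [2.9, -3.5, 6.7]
grip_width: 0.0132
gripper_force: 40.8
```

Call:
carry_out([
  [0, -0.001, 0, 0, 0],
  [0, -0.002, 0, 0, 0],
  [0, -0.003, 0, 0, 0],
  [0, -0.004, 0, 0, 0],
  [0, -0.004, 0, 0, 0],
  [0, -0.004, 0, 0, 0],
  [0, -0.004, 0, 0, 0],
  [0, -0.004, 0, 0, 0],
])

```text
clock: 19.8
tcp_pos: [0.5016, 0.1837, 0.3859]
orientation: [2.022, 2.397, 0.01]
contact_force: [12.8, -0.9, -1.7]
grip_width: 0.0132
gripper_force: 39.9
```

The shutter is against its stop (12.8 N). Releasing and retreating.

Call:
carry_out([
  [0, 0.001, 0, 0, 0.05],
  [0, 0.002, 0, 0, 0.05],
  [0, 0.002, 0, 0, 0.05],
  [0, 0.002, 0, 0, 0.05],
  [0, 0.002, -0.03, 0, 0.05],
  [0, 0.002, -0.07, 0, 0.05],
  [0, 0.002, -0.07, 0, 0.05],
  [0, 0.002, -0.07, 0, 0.05],
])

```text
clock: 20.6
tcp_pos: [0.5017, 0.1845, 0.4554]
orientation: [2.024, 2.402, 0.003]
contact_force: [0.2, 0.5, 0.1]
grip_width: 0.0501
gripper_force: 0.0
```

Call:
carry_out([
  [-0.03, 0, 0, 0, 0.05],
  [-0.08, 0, 0, 0, 0.05],
  [-0.13, 0, 0, 0, 0.05],
  [-0.18, 0, 0, 0, 0.05],
  [-0.22, 0, 0, 0, 0.05],
  [-0.25, 0, 0, 0, 0.05],
  [-0.25, 0, 0, 0, 0.05],
  [-0.25, 0, 0, 0, 0.05],
])

```text
clock: 21.4
tcp_pos: [0.5436, -0.0623, 0.4533]
orientation: [-2.026, -2.399, 0.003]
contact_force: [-0.3, 0.9, 0.8]
grip_width: 0.0498
gripper_force: 0.0
```

```bash
python3 - <<'E'
from h import *
T=r.grab_frame('top');S=r.grab_frame('side')
OR=((5,170,140),(16,255,255))
t=[cv2.minAreaRect(c)[0] for c in blobs('top',T,*OR,15)][-1];s=[q for q in(cv2.minAreaRect(c)[0] for c in blobs('side',S,*OR,12)) if 180<q[0]<230][0];print(t,s,tri(s,t))
f=lambda im,b,s:cv2.resize(im[b[1]:b[3],b[0]:b[2]],None,fx=s,fy=s,interpolation=cv2.INTER_CUBIC)
cv2.imwrite('pics/c7.png',cv2.hconcat([f(T,(160,165,240,245),5),f(S,(165,130,245,210),5)])[:,:,::-1])
E
```

```text
(198.44998168945312, 211.64999389648438) (200.5, 162.0) [0.50323632 0.18321196 0.23229328]
```

View pics/c7.png

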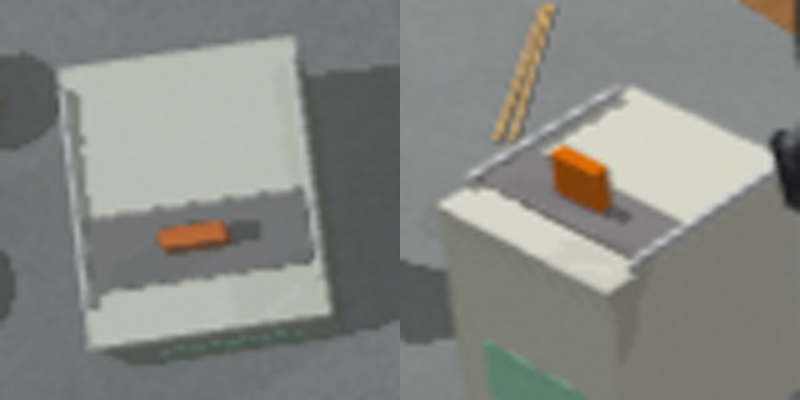

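The shutter is centred over the slot, with its grip at x=.503, and the arm is clear.

```bash
python3 -c "
from bench import r
print(r.hand_in())"
```

```text
the job is handed in; nothing more can be done
None
```

I posted the mint-green lid through the slot, slid the shutter shut to its end stop and handed the job in at about 21.5 s; the cameras showed the slot empty but can't see inside the box, and the hand-in returned no verdict.

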